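# Dump yesterday's held specimen cups and hold today's

### The arm

A 6-joint arm with a two-finger parallel gripper is mounted at the origin on the work surface. World frame = base frame: x ahead of the robot, y to its left, z up, the work surface at z = 0. Lengths are in m, angles in rad, forces in N, time in s.
With the tool pointing down it reaches from about 0.3 to 0.875 m from the base axis. Payload 6.4 kg.
Tool frame: the origin (TCP) lies at the very end of the fingers, on their centre line; the grasp point (between the pads) lies 19 mm behind it; z points along the fingers, x is the direction in which the jaws open and shut, and the axes are right-handed (so a half turn about z gives the same grasp; the last joint's range is limited). The gripper opens to 88 mm and grips with 3 to 60 N. Pads are 18 mm wide; open, the fingers measure 123 mm over their backs; the gripper's body (75 mm by 187 mm) begins 45 mm behind the grasp point.
Start: joints at [1.023, 0.181, 1.607, -0, 1.354, -0.206], TCP at [0.193, 0.542, 0.239] pointing down, gripper open.
Joint ranges: [-2.99, 2.99], [-0.89, 2.07], [0.3, 2.58], [-1.14, 4.28], [0, 2.63], [-3.12, 3.12]. Speed limits (rad/s): [2.57, 2.57, 3.01, 3.14, 3.14, 3.14].

### API

Orientations are given as a 3x3 rotation matrix whose columns are the frame's x, y, z axes.
In Python, from bench import * gives the robot as it stands. Calls block until the motion is done:
- movep(position, orientation): joint-space move of the TCP to a pose.
- move_straight(position, max_speed=0.15, orientation=None): straight line of the TCP; orientation=None keeps the orientation; max_speed is the mean speed in m/s.
- movej(angles): joint-space move.
- move_gripper(opening): finger opening in m; the grip force is fixed at half the most; returns when the fingers have stopped.
- wait(seconds).
- inverse_kinematics(position, orientation): joint angles nearest the present ones, or None.
- sense(): the state.
- grab_frame(name): name is "side" or "top"; returns the picture (384x512x3 uint8, red, green, blue); there is no depth.
- get_calibration(name): a dict with "vertical_fov" (degrees; the focal length in pixels is half the picture's height over the tangent of half this angle, whatever the lens; pixels are square), "cx", "cy" (the principal point, pixels), "eye" and "attitude" of the camera in the world. Camera axes: x right, y down, z forward; pixel columns grow to the right and rows downward; lengths in m; the calibration is good to about 2 mm. A picture is of the moment at which its call begins. get_calibration takes no time and is no camera call.
A pose or a line that the arm cannot do raises MotionError and nothing moves.
- job_done(): hands the job in, once; it reports no verdict.
Trained networks look in the newest picture that a camera, given by its name, has taken for a name from the list of things; names that differ only in an ending like _2 or _b are one class to them, and where a whole thing is asked for, a point or a joint stands for the part that bears it (a point fixed in the world has none). Each returns a list of dicts, best first, with "score" (0 to 1); they miss things now and then, are a little off and sometimes report something else, mostly with a low value. They report only what shows in the picture. A call takes as long as a camera call. They do not tell look-alikes from the thing itself.
- outline_of(camera, target): "region" (384x512 bool, what is visible of it) and "centre" ([column, row] in pixels, amid what is visible of it).
- mark_of(camera, target): "centre" ([column, row] in pixels: a listed point, or the origin of a listed thing).
The state is a dict: "time": time; "joints": joint angles; "qvel": joint speeds; "tau": joint torques, N m; "position": TCP position; "tcp_rot": TCP orientation; "wrist_force": force on the tool from outside, world axes, zero at the start; "wrist_torque": the same for the moment, N m; "width": finger opening in m.
Only numpy, scipy, OpenCV 4.12 (cv2) and the standard library are available. Lean on these libraries where they do the work, as an engineer would, in place of code of your own. Each camera call takes 0.05 s, during which the arm holds its last target. There are 200 camera calls.

### The job

Yesterday's results are signed out, so empty the retention hopper: set the steel discard pan squarely under it, press the red catch so that the hinged floor drops and the blue-lidded cups fall into the pan, then push the blue closing lever down until the floor is shut and the catch has caught. Then take today's orange-lidded cup from the grey tray and stand it upright on the hopper's floor, never tipping it over on the way. Leave the pan where it is under the hopper, and leave the other things on the desk alone.

Things in the scene. Friction and masses are not known exactly. Their poses are not given: they have to be found in the camera images.
- station: fixed drop-bottom hopper on a white rear stand. Origin on the desk under the hopper's middle; x points from its front (robot side) to the column at the back, y left, z up. Open-topped box, 150 x 150 mm inside, walls 4 mm, floor top 240 mm and rim 307 mm above the desk. Below it is free from front, left and right; column (60 mm wide) and 12 mm thick foot begin 135 mm behind the middle.
- hopper_in (a point): centre of the hopper's floor, on the top of the shut floor, 240 mm above the desk; axes as the station's
- floor (a joint): angle (rad) of the hinged floor: 0 shut (0.00 to 0.01 resting on the catch), 1.15 hanging open. The hinge line runs along the station's x at point floor_hinge, at the left lower edge; the right edge drops by its own weight when the catch lets go and stays down until raised. It can be raised 0.02 rad beyond shut.
- floor_hinge (a point): point on the floor's hinge line, left lower edge of the hopper (81 mm left of its middle, 237 mm above the desk); axes as the station's
- lever_grip (a point): middle of the blue round grip of the closing lever, 18 mm thick, 90 mm long along the station's x. One piece with the floor: it reaches 115 mm out to the left of the hinge, 0.35 rad below level with the floor shut, rising with joint floor to 0.80 rad above level at full open. Pushing it down along this arc (under 15 N) raises the floor; at the end the catch snaps under the floor by itself.
- latch (a joint): angle (rad) of the spring catch at the right of the hopper: 0 at rest (caught), 0.5 at most. It lets the floor go at about 0.3 and springs back when released; 2 to 4 N on the pad are enough.
- latch_pad (a point): middle of the top of the catch's red press pad, 45 mm (x) by 36 mm (y), at rest 178 mm right of the hopper's middle and 201 mm above the desk. It swings down about a pivot along the station's x that lies 85 mm nearer the hopper: pressed straight down, about 26 mm for the release, 41 mm at most.
- pan: loose open stainless discard pan, 200 x 200 mm outside, 65 mm high, walls 4 mm, 0.4 kg; origin at the middle of its underside. A straight black handle sticks out from the middle of its -x side. It starts on the desk at the left or the right of the hopper, its handle roughly towards the robot.
- pan_grip (a point): grip point in the pan's handle, 150 mm from the pan's middle in its -x direction, 45 mm above the desk. The handle is a bar along the pan's x from 102 to 187 mm, 18 mm wide (y), 22 mm high (34 to 56 mm above the desk).
- tray: fixed grey specimen tray, 220 x 170 mm, rim 18 mm high, inner floor about 4 mm above the desk; origin at the middle of its underside; on the other side of the hopper from the pan
- today: today's specimen cup: white, 38 mm thick and 48 mm high, with an orange lid 42 mm across and 14 mm high on top, 62 mm high in all, 45 g. Origin at the centre of its underside, z up its axis. It starts standing in the tray.
- held0: one of yesterday's four cups, the same as today's but with a blue lid; here the origin is the centre of the cup, 31 mm above its underside, z up its axis; it starts standing on the hopper's floor
- held1: one of yesterday's four cups, the same as today's but with a blue lid; here the origin is the centre of the cup, 31 mm above its underside, z up its axis; it starts standing on the hopper's floor
- held2: one of yesterday's four cups, the same as today's but with a blue lid; here the origin is the centre of the cup, 31 mm above its underside, z up its axis; it starts standing on the hopper's floor
- held3: one of yesterday's four cups, the same as today's but with a blue lid; here the origin is the centre of the cup, 31 mm above its underside, z up its axis; it starts standing on the hopper's floor
- strips: bystander, loose: test-strip tub, 38 mm thick, 85 mm high, in the tray at its +x end; origin at the centre of its underside
- stain: bystander, loose: amber stain bottle, 44 mm thick, 100 mm high, at the front left; origin at the centre of its underside
- slidebox: bystander, loose: blue slide box, 190 x 90 x 35 mm, at the front right; origin at the centre of its underside
- mouse: bystander, loose: black computer mouse, 100 x 58 x 31 mm, in front at the left; origin at the centre of its underside
- stapler: bystander, loose: red and black stapler, 145 x 36 x 49 mm, in front at the right; origin at the centre of its underside
Not all that is in view belongs to the job. What is shaped like the held1 but yellow is not meant. What is shaped like the held3 but turquoise is not meant.

How it is judged:
By the outcome, as a careful person would: the job done as asked, in the order asked, and still so for the second after the job is handed in, with the robot touching nothing.
It also fails if it takes over 72 s, if anything falls off the work surface, if the arm or the gripper's body presses on something with over 40 N, if the wrist force passes 120 N, or if a joint passes its speed limit or range.

## Working session

There is one attempt and no reset: what is moved stays moved. The work goes in short steps, each a Python script; the robot and the scene stay as the last script left them, time stands still between calls to the robot, and variables do not carry over. Pictures are saved under pics/ and viewed, about 8 in all and at most 12, crops included, and the job is handed in when it is done.

```bash
ls; mkdir -p pics; cat > h.py <<'E'
from bench import *
import numpy as np, cv2
def snap(cam,name=None):
    im=grab_frame(cam)
    if name: cv2.imwrite(f'pics/{name}.png',cv2.cvtColor(im,cv2.COLOR_RGB2BGR))
    return im
def ray(cam,px):
    c=get_calibration(cam); f=192/np.tan(np.radians(c['vertical_fov'])/2)
    d=np.array(c['attitude'])@np.array([(px[0]-c['cx'])/f,(px[1]-c['cy'])/f,1.])
    return np.array(c['eye']),d/np.linalg.norm(d)
def at_z(cam,px,z):
    e,d=ray(cam,px); return e+d*(z-e[2])/d[2]
def two(p1,p2,c1='side',c2='top'):
    e1,d1=ray(c1,p1); e2,d2=ray(c2,p2)
    s=np.linalg.lstsq(np.c_[d1,-d2],e2-e1,rcond=None)[0]
    a=e1+s[0]*d1; b=e2+s[1]*d2
    return (a+b)/2,np.linalg.norm(a-b)
def proj(cam,P):
    c=get_calibration(cam); f=192/np.tan(np.radians(c['vertical_fov'])/2)
    q=np.array(c['attitude']).T@(np.array(P)-np.array(c['eye'])); return np.array([c['cx']+f*q[0]/q[2],c['cy']+f*q[1]/q[2]])
def down(yaw): # tool pointing down, jaw axis x at angle yaw
    c,s=np.cos(yaw),np.sin(yaw); return np.array([[c,s,0],[s,-c,0],[0,0,-1.]])
E
python3 - <<'E'
from h import *
for c in('side','top'):
    k=get_calibration(c); print(c,{a:np.round(b,3).tolist() for a,b in k.items() if not isinstance(b,str)},[b for b in k.values() if isinstance(b,str)])
a=snap('side','s0');b=snap('top','t0')
for t in['station','hopper_in','floor_hinge','lever_grip','latch_pad','pan','pan_grip','tray','today','held0','strips']:
    r=[]
    for c in('side','top'):
        r.append([(np.round(m['centre']).tolist(),round(m['score'],2)) for m in mark_of(c,t)[:5]])
    print(t,r)
    if r[0] and r[1]:
        p,e=two(r[0][0][0],r[1][0][0]); print('   ',p.round(3),round(e,4))
print(sense()['time'])
E
```

```text
pics
side {'vertical_fov': 46.56, 'cx': 248.151, 'cy': 183.822, 'eye': [0.189, 1.129, 1.266], 'attitude': [[-0.96, -0.193, 0.205], [-0.282, 0.652, -0.704], [0.003, -0.733, -0.68]]} []
top {'vertical_fov': 43.789, 'cx': 262.607, 'cy': 195.371, 'eye': [0.321, -0.001, 1.74], 'attitude': [[-0.012, -0.992, 0.122], [-1.0, 0.01, -0.023], [0.021, -0.122, -0.992]]} []
station [[([219.0, 296.0], 0.28)], []]
hopper_in [[([223.0, 166.0], 0.62), ([233.0, 170.0], 0.25)], [([246.0, 164.0], 0.68), ([152.0, 162.0], 0.53)]]
    [0.604 0.017 0.252] 0.0003
floor_hinge [[([214.0, 184.0], 0.82)], [([224.0, 160.0], 0.64), ([158.0, 183.0], 0.57)]]
    [0.618 0.087 0.226] 0.0084
lever_grip [[([204.0, 214.0], 0.92)], [([188.0, 165.0], 0.89), ([151.0, 201.0], 0.62)]]
    [0.61  0.206 0.2  ] 0.0044
latch_pad [[], [([301.0, 162.0], 0.73)]]
pan [[([253.0, 155.0], 0.64)], [([349.0, 173.0], 0.63)]]
    [ 0.607 -0.361  0.008] 0.013
pan_grip [[([285.0, 161.0], 0.57), ([212.0, 154.0], 0.21)], [([344.0, 213.0], 0.61), ([261.0, 170.0], 0.21)]]
    [ 0.457 -0.333  0.031] 0.0144
tray [[([202.0, 286.0], 0.96)], [([158.0, 185.0], 0.96)]]
    [ 0.577  0.343 -0.002] 0.0006
today [[([216.0, 295.0], 0.59)], [([152.0, 203.0], 0.52)]]
    [0.515 0.364 0.001] 0.0097
held0 [[([243.0, 246.0], 0.78), ([233.0, 158.0], 0.73), ([257.0, 233.0], 0.71), ([229.0, 171.0], 0.53), ([213.0, 152.0], 0.48)], [([261.0, 173.0], 0.63), ([260.0, 149.0], 0.51), ([236.0, 173.0], 0.47), ([202.0, 214.0], 0.46), ([230.0, 218.0], 0.45)]]
    [ 0.605 -0.045 -0.237] 0.1045
strips [[([178.0, 282.0], 0.49), ([294.0, 136.0], 0.26), ([233.0, 170.0], 0.2)], [([155.0, 165.0], 0.49)]]
    [0.654 0.355 0.004] 0.008
1.2
```

```bash
cd pics; python3 -c "
import cv2,numpy as np
cv2.imwrite('both0.png',np.vstack([cv2.imread('s0.png'),cv2.imread('t0.png')])[:, :])
a=cv2.imread('both0.png');print(a.shape)"
```

```text
(768, 512, 3)
```

View pics/s0.png

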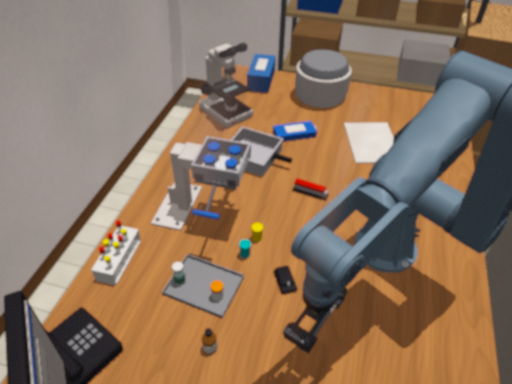

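View pics/t0.png

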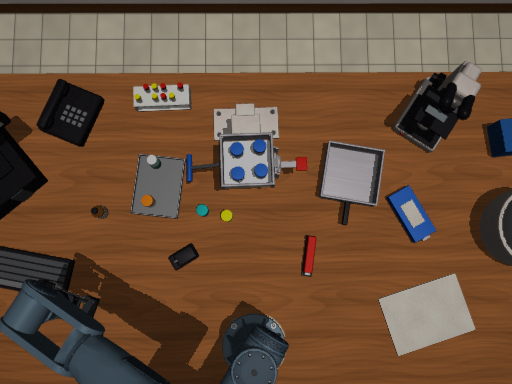

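Side view: the hopper is at (222,160) with the lever at (206,213), and the orange cup stands in the tray at (216,287). Top view: pan (352,174) with its handle at (345,212), red pad (301,163), lever (189,168), orange cup (147,200).

Things that could be mistaken for today's cup (top view): the white strips tub (153,160), turquoise (203,210), yellow (227,215) and the blue lids in the hopper. By its orange lid I choose (147,200).

```bash
cat > m.py <<'E'
from h import *
def blob(im,lo,hi,box,cam):
    hsv=cv2.cvtColor(im,cv2.COLOR_RGB2HSV); m=cv2.inRange(hsv,lo,hi)
    k=np.zeros_like(m); x0,y0,x1,y1=box; k[y0:y1,x0:x1]=1; m*=k
    n,l,s,c=cv2.connectedComponentsWithStats((m>0).astype(np.uint8))
    i=1+s[1:,4].argmax(); return c[i],s[i,4],(l==i)
E
python3 - <<'E'
from m import *
b=snap('top')
pad,n,_=blob(b,(0,150,90),(8,255,255),(290,150,320,175),'top'); P=at_z('top',pad,.201)
lev,n2,lm=blob(b,(105,120,60),(130,255,255),(180,148,196,190),'top'); L=at_z('top',lev,.1976+.004)
print('pad',pad,n,P.round(4),'lev',lev,n2,L.round(4))
d=L-P; yaw=np.arctan2(d[1],d[0])-np.pi/2; print('dist (0.367)',np.hypot(*d[:2]),'yaw',yaw)
u=d[:2]/np.hypot(*d[:2]); print('station',P[:2]+u*.178, L[:2]-u*.189)
orn,n3,_=blob(b,(8,150,120),(20,255,255),(138,190,158,210),'top'); print('orange',orn,n3,at_z('top',orn,.066).round(4))
a=snap('side'); o2,n4,_=blob(a,(8,150,120),(22,255,255),(205,275,230,298),'side'); print('orange side',o2,n4,at_z('side',o2,.062).round(4), two(o2,orn))
r=outline_of('top','pan')[0]; m=r['region'].astype(np.uint8); print('pan',r['score'],m.sum())
mo=cv2.morphologyEx(m,cv2.MORPH_OPEN,np.ones((15,15),np.uint8)); pts=np.argwhere(mo)[:,::-1]
w=np.array([at_z('top',p,.065)[:2] for p in pts],np.float32)
print('pan rect',cv2.minAreaRect(w),'mean',w.mean(0))
hm=(m>0)&(cv2.dilate(mo,np.ones((5,5)))==0); hp=np.argwhere(hm)[:,::-1]; hw=np.array([at_z('top',p,.056)[:2] for p in hp]); print('handle',hm.sum(),hw.mean(0),hw.min(0),hw.max(0))
c=b[120:250,120:400].copy(); c=cv2.resize(c,None,fx=2.8,fy=2.8,interpolation=cv2.INTER_CUBIC)
cn,_=cv2.findContours(m,cv2.RETR_EXTERNAL,cv2.CHAIN_APPROX_NONE)
for q in cn: cv2.polylines(c,[((q-[120,120])*2.8).astype(np.int32)],True,(0,255,0),1)
cv2.imwrite('pics/c1.png',c[:,:,::-1])
print(sense()['time'])
E
```

```text
pad [301.17931034 163.32413793] 145 [ 0.6143 -0.1634  0.201 ] lev [188.94656489 167.30534351] 131 [0.6041 0.2034 0.2016]
dist (0.367) 0.36687610194075565 yaw 0.0278132892569094
station [0.60938618 0.01457913] [0.60938963 0.01445528]
orange [146.5 200. ] 106 [0.514  0.3691 0.066 ]
orange side [216.51694915 286.37288136] 118 [0.5129 0.3715 0.062 ] (array([0.51406308, 0.37029893, 0.06004694]), np.float64(0.0011721580680170978))
pan 0.59 3622Traceback (most recent call last):
  File "<stdin>", line 12, in <module>
  File "h.py", line 12, in at_z
    e,d=ray(cam,px); return e+d*(z-e[2])/d[2]
        ~~~^^^^^^^^
  File "h.py", line 8, in ray
    c=get_calibration(cam); f=192/np.tan(np.radians(c['vertical_fov'])/2)
ValueError: time passes only in moves, steps and waits
```

```bash
sed -i 's/^import numpy.*/&\nfrom functools import lru_cache\nget_calibration=lru_cache(None)(get_calibration)/' h.py
python3 - <<'E'
from m import *
b=snap('top')
r=outline_of('top','pan')[0]; m=r['region'].astype(np.uint8)
mo=cv2.morphologyEx(m,cv2.MORPH_OPEN,np.ones((15,15),np.uint8)); pts=np.argwhere(mo)[:,::-1]
w=np.array([at_z('top',p,.065)[:2] for p in pts],np.float32)
print('pan rect',cv2.minAreaRect(w),'mean',w.mean(0))
hm=(m>0)&(cv2.dilate(mo,np.ones((5,5)))==0); hp=np.argwhere(hm)[:,::-1]; hw=np.array([at_z('top',p,.056)[:2] for p in hp]); print('handle',hm.sum(),hw.mean(0),hw.min(0),hw.max(0))
c=b[120:250,120:400].copy(); c=cv2.resize(c,None,fx=2.8,fy=2.8,interpolation=cv2.INTER_CUBIC)
cn,_=cv2.findContours(m,cv2.RETR_EXTERNAL,cv2.CHAIN_APPROX_NONE)
for q in cn: cv2.polylines(c,[((q-[120,120])*2.8).astype(np.int32)],True,(0,255,0),1)
cv2.imwrite('pics/c1.png',c[:,:,::-1])
print(sense()['time'])
E
```

```text
pan rect ((0.6002260446548462, -0.35643434524536133), (0.21107789874076843, 0.21640512347221375), 79.51400756835938) mean [ 0.60155463 -0.35673547]
handle 108 [ 0.45640609 -0.33120397] [ 0.42255683 -0.34563654] [ 0.48658802 -0.31866236]
1.45
```

View pics/c1.png

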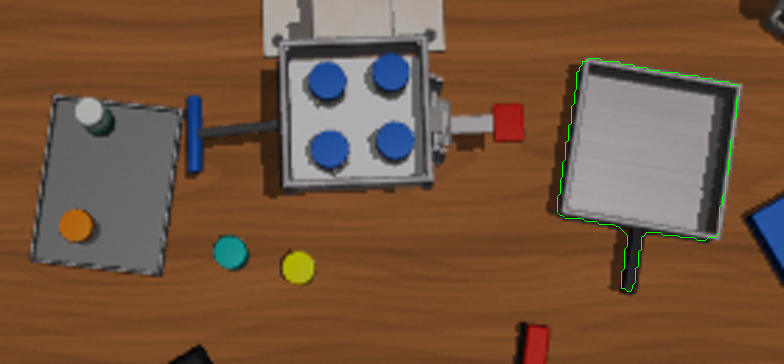

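Crop: the orange lid at crop (76,226) is today's cup, and the turquoise (231,252) and yellow (298,267) ones are not. The pan outline fits its rim and handle. The pad-to-lever distance comes out at 0.3669 m against 0.367 nominal, so the station pose is trusted.

```bash
python3 - <<'E'
from m import *
print('yellow',at_z('top',(227,215.5),.062).round(3),'turq',at_z('top',(202.5,210),.062).round(3))
py=-.18; c=np.array([.601,-.357]); g=c-.15*np.array([np.cos(py),np.sin(py)])
for s in(1,-1):
    print(s,[np.round(inverse_kinematics(p,down(y+s*np.pi/2)),2).tolist() for p,y in(([*g,.026],py),([.4595,.0103,.026],.028))])
s=min((1,-1),key=lambda s:abs(inverse_kinematics([*g,.026],down(py+s*np.pi/2))[5])); print('use',s)
R=down(py+s*np.pi/2)
movep([.35,.2,.42],R); print(sense()['time'])
movep([*g,.16],R); print(sense()['time'])
b=snap('top','t2');snap('side','s2')
print(sense()['position'],sense()['time'])
for cam in('top','side'): print([(np.round(q['centre']),q['score']) for q in mark_of(cam,'pan_grip')[:2]],proj(cam,[*g,.045]))
E
```

```text
yellow [0.457 0.087 0.062] turq [0.477 0.173 0.062]
1 [[-0.84, 0.43, 1.77, -0.0, 0.94, -2.23], [-0.24, 0.25, 2.03, -0.0, 0.86, -1.84]]
-1 [[-0.84, 0.43, 1.77, -0.0, 0.94, 0.91], [-0.24, 0.25, 2.03, -0.0, 0.86, 1.31]]
use -1
3.3333
5.4833
[ 0.45412422 -0.32954611  0.16065078] 5.5833
[(array([346., 216.]), 0.7), (array([186., 255.]), 0.43)] [344.380717   215.54624226]
[(array([285., 157.]), 0.73)] [284.11259911 158.73381014]
```

```bash
python3 - <<'E'
from m import *
S=np.array([.6094,.0145]); sy=.028; py=-.18; c=np.array([.601,-.357])
f=lambda c,y:[*(c-.15*np.array([np.cos(y),np.sin(y)])),.026]
move_straight(f(c,py),.15); move_gripper(0.0); print(sense()['width'],sense()['wrist_force'])
R=down(sy-np.pi/2)
c2=np.array([.601,-.31]); move_straight(f(c2,sy),.12,R)
print(sense()['time'],sense()['wrist_force'])
move_straight(f(S,sy),.15,R); print(sense()['time'],sense()['wrist_force'],sense()['position'])
b=snap('top','t3');a=snap('side','s3')
cv2.imwrite('pics/v3.png',np.hstack([cv2.resize(b[110:260,150:350],(400,300)),cv2.resize(a[110:260,150:350],(400,300))])[:,:,::-1])
for cam in('top','side'): print([(np.round(q['centre']),q['score']) for q in mark_of(cam,'pan')[:2]],proj(cam,[*S,0]))
E
```

```text
0.017573378974024167 [-0.20916243 -0.78916914 -0.6724629 ]
8.15 [-0.18759026  2.82748326  0.4224554 ]
10.4667 [-0.31359812  0.1329867  -1.86942728] [0.45943053 0.00990892 0.02596376]
[(array([248., 170.]), 0.72)] [247.55418516 175.32856056]
[(array([226., 213.]), 0.66)] [224.25050281 214.75520417]
```

View pics/v3.png

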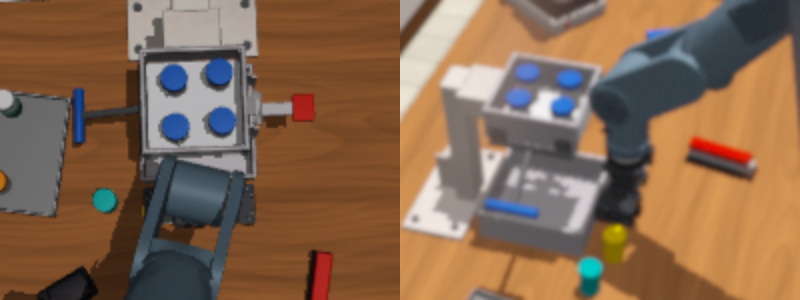

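```bash
python3 - <<'E'
from m import *
S=np.array([.6094,.0145]); sy=.028
move_gripper(.032); p=sense()['position']; move_straight([p[0],p[1],.12],.2); move_straight([p[0]-.03,p[1],.36],.3)
b=snap('top','t4');snap('side')
ex=np.array([np.cos(sy),np.sin(sy)]);ey=np.array([-ex[1],ex[0]])
print('expected pan front corners px',[proj('top',[*(S-.1*ex+s*.1*ey),.065]).round(1).tolist() for s in(1,-1)])
for cam in('top','side'): print([(np.round(q['centre']),q['score']) for q in mark_of(cam,'pan_grip')[:2]],proj(cam,[*(S-.15*ex),.045]))
cv2.imwrite('pics/v4.png',cv2.resize(b[120:240,190:310],(600,600),interpolation=cv2.INTER_CUBIC)[:,:,::-1])
P=np.array([.6143,-.1634])
q=[inverse_kinematics([*P,.26],down(y)) for y in(sy,sy+np.pi)]; print(q)
y=sy if abs(q[0][5])<abs(q[1][5]) else sy+np.pi
move_gripper(0.0)
movep([.45,-.25,.38],down(y)); movep([*P,.24],down(y)); print(sense()['time'],sense()['position'])
E
```

```text
expected pan front corners px [[220.0, 201.4], [276.7, 199.2]]
[] [248.97226546 214.88286096]
[(array([261., 215.]), 0.76)] [262.12740772 214.04046357]
[array([-4.46370683e-01,  2.97664099e-01,  1.42198303e+00, -4.44089210e-16,
        1.42194553e+00, -4.74370683e-01]), array([-4.46370683e-01,  2.97664099e-01,  1.42198303e+00, -4.44089210e-16,
        1.42194553e+00,  2.66722197e+00])]
16.1583 [ 0.6143721  -0.16404193  0.241182  ]
```

View pics/v4.png

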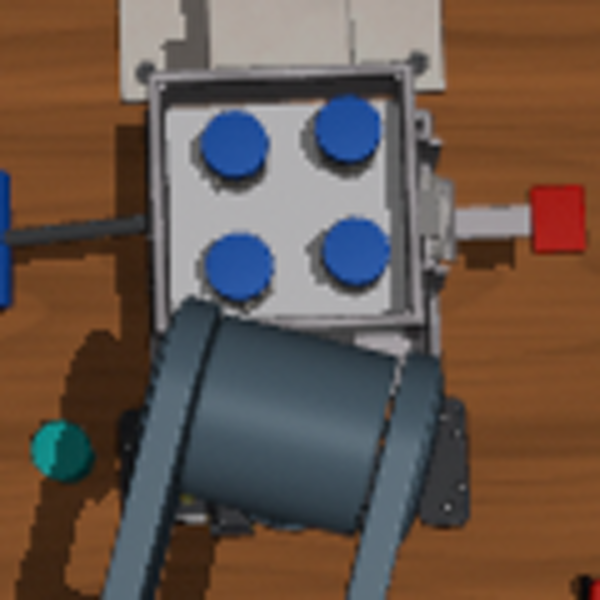

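The arm hides most of the pan here, but the side-view handle mark agrees within about 1 px. I'll check again before pressing.

```bash
python3 - <<'E'
from m import *
b=snap('top');S=np.array([.6094,.0145]); sy=.028
ex=np.array([np.cos(sy),np.sin(sy)]);ey=np.array([-ex[1],ex[0]])
c=cv2.resize(b[120:240,190:310],(600,600),interpolation=cv2.INTER_CUBIC)
q=[((proj('top',[*(S+i*.1*ex+j*.1*ey),.065])-[190,120]+.5)*5).astype(int) for i,j in((-1,1),(-1,-1),(1,-1),(1,1))]
cv2.polylines(c,[np.array(q,np.int32)],True,(0,255,0),1)
cv2.imwrite('pics/v5.png',c[:,:,::-1])
E
```

```text
(no output)
```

View pics/v5.png

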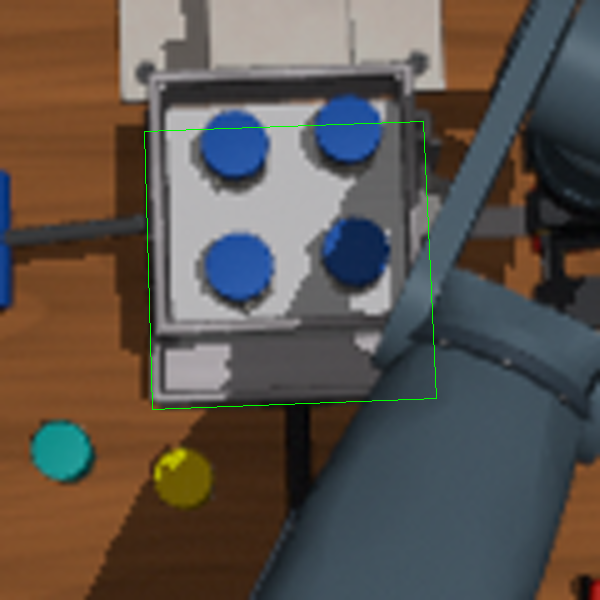

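The pan front edge lies within about 1 px (4 mm) of the wanted square. Pressing the catch.

```bash
python3 - <<'E'
from m import *
p=sense()['position']; ok=0
for z in(.203,.185,.172,.166):
    move_straight([.6143,-.1634,z],.08); s=sense(); print(z,s['wrist_force'].round(1) if hasattr(s['wrist_force'],'round') else s['wrist_force'],s['position'])
wait(.6)
move_straight([.6143,-.1634,.24],.2); 
move_straight([.52,-.22,.36],.3)
a=snap('side','s6');b=snap('top','t6');print(sense()['time'])
cv2.imwrite('pics/v6.png',np.hstack([cv2.resize(b[120:240,170:330],(400,300)),cv2.resize(a[110:260,150:350],(400,300))])[:,:,::-1])
for cam in('top','side'): print([(np.round(q['centre']),q['score']) for q in mark_of(cam,'lever_grip')[:2]])
E
```

```text
0.203 [1.1 0.2 1.1] [ 0.61413635 -0.16337437  0.20257739]
0.185 [-0.8  1.   0.5] [ 0.61382268 -0.16316126  0.18408158]
0.172 [-0.6 -1.7  1.6] [ 0.61397345 -0.1634295   0.17124497]
0.166 [ 0.1 -0.3  0.4] [ 0.61427352 -0.16348196  0.16571372]
19.6583
[(array([194., 155.]), 0.89)]
[(array([204., 178.]), 0.62), (array([243., 212.]), 0.47)]
```

View pics/v6.png

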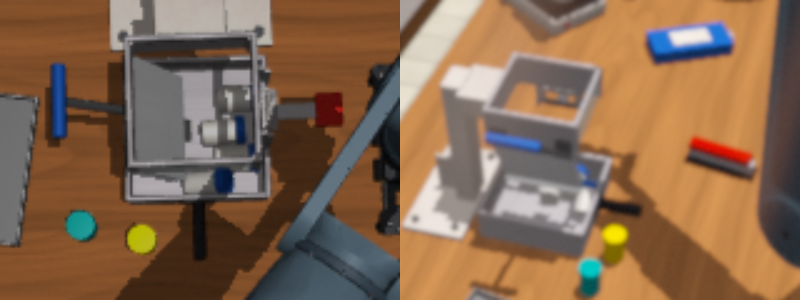

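The floor hangs open, and blue-lidded cups are visible lying in the pan. Next, the lever.

```bash
python3 - <<'E'
from m import *
S=np.array([.6094,.0145]); sy=.028; ex=np.array([np.cos(sy),np.sin(sy)]);ey=np.array([-ex[1],ex[0]])
def grip(a): return np.array([*(S+(.081+.115*np.cos(a))*ey),.237+.115*np.sin(a)])
print('proj',proj('top',grip(.8)),proj('side',grip(.8)))
R=down(sy); up=np.array([0,0,.0095])
movep([.45,0,.46],R)
movep(grip(.8)+[0,0,.07],R); move_straight(grip(.8)+[0,0,.015],.15)
def T(a): return grip(a)+up
for a in(.8,.55,.3,.05,-.15,-.25,-.30,-.33,-.345,-.355,-.365,-.372,-.38):
    move_straight(T(a),.12 if a>-.25 else .05); s=sense(); f=np.array(s['wrist_force']); e=np.array(s['position'])-T(a)
    if a<-.2: print(a,f.round(1),(e*1000).round(1))
    if a<-.33 and f[2]>25: break
wait(.2); print(np.round(sense()['wrist_force'],1))
snap('side','s7')
p=sense()['position']; move_straight([p[0],p[1],.30],.2)
a=snap('side','s8'); m=mark_of('side','lever_grip'); print([(np.round(q['centre'],1),q['score']) for q in m[:2]],'shut',proj('side',grip(-.35)))
cv2.imwrite('pics/v8.png',cv2.resize(a[110:260,150:350],(800,600))[:,:,::-1]); print(sense()['time'])
E
```

```text
proj [193.05118677 159.9243579 ] [205.78970035 181.18592944]
-0.25 [1.5 1.5 3.1] [0.8 0.1 0.6]
-0.3 [-1.3  2.5 11.4] [0.9 0.9 2.4]
-0.33 [-8.6  4.8 24. ] [1.  1.9 5.3]
-0.345 [-11.4   5.3  30.7] [1.1 2.5 6.7]
[-10.7   5.6  30.5]
[(array([203.5, 193.1]), 0.5)] shut [205.35042916 214.14799241]
26.1083
```

View pics/v8.png

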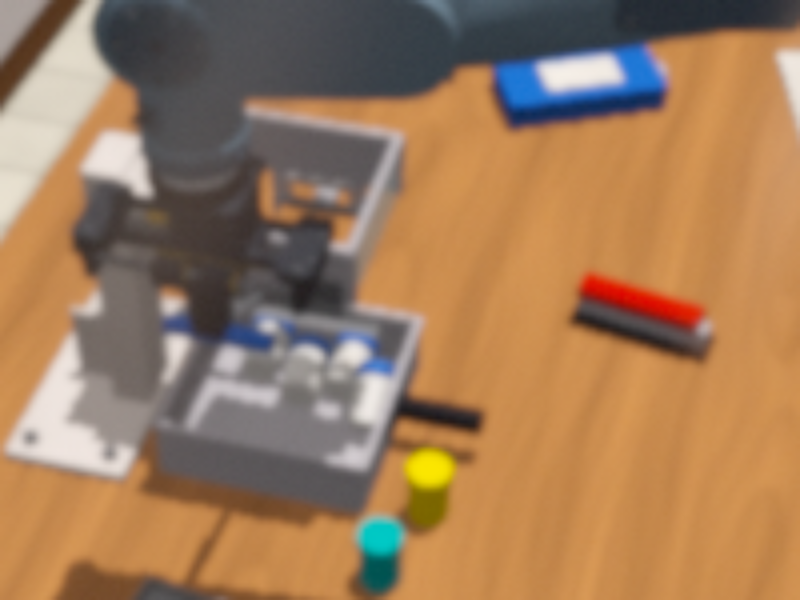

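```bash
python3 - <<'E'
import cv2,numpy as np
t=cv2.imread('pics/t6.png')[125:215,210:290]; s=cv2.imread('pics/s7.png')[125:245,170:270]
cv2.imwrite('pics/v9.png',np.hstack([cv2.resize(t,(390,440),interpolation=2),cv2.resize(s,(400,440),interpolation=2)]))
E
```

```text
(no output)
```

View pics/v9.png

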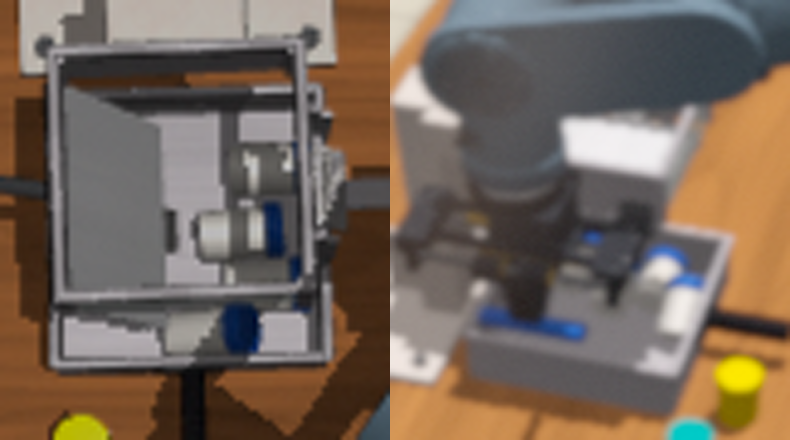

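```bash
python3 - <<'E'
from m import *
S=np.array([.6094,.0145]); sy=.028; ex=np.array([np.cos(sy),np.sin(sy)]);ey=np.array([-ex[1],ex[0]])
def grip(a): return np.array([*(S+(.081+.115*np.cos(a))*ey),.237+.115*np.sin(a)])
def ends(mm):
    v=np.argwhere(mm)[:,::-1]; return v[v[:,0]<v[:,0].min()+5].mean(0).round(1),v[v[:,0]>v[:,0].max()-5].mean(0).round(1)
for n,box in(('s0',(185,200,225,225)),('s7',(185,200,225,225))):
    im=cv2.cvtColor(cv2.imread(f'pics/{n}.png'),cv2.COLOR_BGR2RGB)
    c,k,mm=blob(im,(105,120,60),(130,255,255),box,'side'); print(n,c,k,ends(mm))
for a in(-.35,-.28,-.2): print(a,[proj('side',grip(a)+np.r_[s*.045*ex,0]).round(1) for s in(1,0,-1)])
s=sense(); print(s['position'],np.round(s['wrist_force'],1),np.round(s['wrist_torque'],2),s['width'])
E
```

```text
s0 [206.01709402 213.73504274] 117 (array([195.2, 211.5]), array([215.8, 215.8]))
s7 [205.87951807 213.07228916] 83 (array([195.2, 210.8]), array([215.6, 214.9]))
-0.35 [array([192.4, 211.6]), array([205.4, 214.1]), array([218.5, 216.7])]
-0.28 [array([191.9, 210.5]), array([205. , 213.1]), array([218.1, 215.7])]
-0.2 [array([191.5, 209.1]), array([204.6, 211.7]), array([217.8, 214.3])]
[0.60423025 0.20595041 0.29737865] [-0.1  1.3  0.2] [ 0.06  0.   -0.01] 0.00039497211625864225
```

```bash
cat > lev.py <<'E'
from m import *
S=np.array([.6094,.0145]); sy=.028; ex=np.array([np.cos(sy),np.sin(sy)]);ey=np.array([-ex[1],ex[0]])
def grip(a): return np.array([*(S+(.081+.115*np.cos(a))*ey),.237+.115*np.sin(a)])
def T(a): return grip(a)+[0,0,.0095]
def st(tag=''):
    s=sense(); z=s['position'][2]; a=np.arcsin((z-.0095-.237)/.115); print(tag,round(s['time'],2),'F',np.round(s['wrist_force'],1),'M',np.round(s['wrist_torque'],2),'a',round(a,3)); return np.array(s['wrist_force']),a
E
python3 - <<'E'
from lev import *
for n in('t0','t6'):
    b=cv2.cvtColor(cv2.imread(f'pics/{n}.png'),cv2.COLOR_BGR2RGB); print(n,blob(b,(0,150,60),(8,255,255),(290,150,320,175),'top')[:2])
R=down(sy)
move_straight(T(.3),.15); move_straight(T(0),.15); move_straight(T(-.2),.12); st(); move_straight(T(-.315),.05); st()
b=snap('top','t9'); a=snap('side','s9')
print(blob(b,(0,150,60),(8,255,255),(290,150,320,175),'top')[:2])
cv2.imwrite('pics/v10.png',np.hstack([cv2.resize(b[125:215,215:315],(444,400),interpolation=2),cv2.resize(a[130:220,190:270],(355,400),interpolation=2)])[:,:,::-1])
E
```

```text
t0 (array([301.16778523, 163.4295302 ]), np.int32(149))
t6 (array([301.09655172, 163.16551724]), np.int32(145))
 27.11 F [ 0.  -0.3  1.5] M [-0.12  0.15 -0.04] a -0.198
 27.52 F [-5.2  2.2 14.1] M [ 0.43  0.8  -0.01] a -0.279
(array([300.31468531, 164.40559441]), np.int32(143))
```

View pics/v10.png

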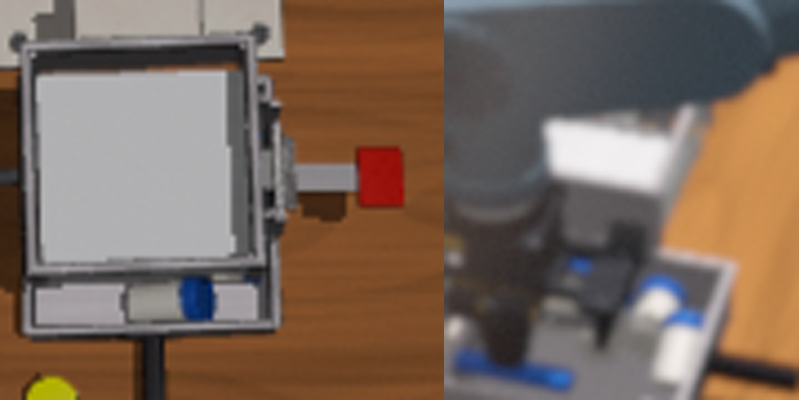

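```bash
python3 - <<'E'
from lev import *
P=np.array([*(S-.178*ey),.201])
for th in(0,.1,.2,.3,.4,.5):
    q=P+np.r_[.085*(1-np.cos(th))*ey,-.085*np.sin(th)]; print(th,(proj('top',q)-proj('top',P)).round(2))
move_straight(T(-.05),.15); st()
move_straight(T(-.375),.3); st('fast'); wait(.15); st()
b=snap('top','t10'); print(blob(b,(0,150,60),(8,255,255),(290,150,320,175),'top')[:2])
E
```

```text
0 [0. 0.]
0.1 [-0.39  0.49]
0.2 [-1.03  0.98]
0.3 [-1.9   1.46]
0.4 [-3.    1.94]
0.5 [-4.31  2.4 ]
 27.98 F [0.8 0.7 1.6] M [ 0.   -0.03 -0.  ] a -0.037
fast 28.25 F [3.3 1.  8.2] M [ 0.1  -0.51  0.02] a -0.368
 28.4 F [1.7 1.4 7.8] M [ 0.07 -0.2  -0.  ] a -0.367
(array([301.2027027 , 163.43918919]), np.int32(148))
```

The faster push snapped it: the pad is back at its rest pixel and the lever is at its lower stop. I'll let go, verify, then fetch the cup.

```bash
python3 - <<'E'
from lev import *
R=down(sy); p=sense()['position']
move_straight([p[0],p[1],.30],.2); move_straight([.55,.33,.30],.3)
move_gripper(.07)
C=np.array([.514,.370])
movep([*C,.13],R)
a=snap('side','s11');b=snap('top','t11')
c,k,mm=blob(a,(105,120,60),(130,255,255),(185,170,225,225),'side'); print('lever side',c,k,'(shut at start 206.0,213.7)')
print('pad',blob(b,(0,150,60),(8,255,255),(290,150,320,175),'top')[:2])
lev,n2,lm=blob(b,(105,120,60),(130,255,255),(180,148,196,190),'top');print('lever top',lev,n2)
print(sense()['time'],sense()['position'])
move_straight([*C,.042],.15); st()
move_gripper(.0); print('width',sense()['width']); 
p=sense()['position']; move_straight([p[0],p[1],.20],.15)
a=snap('side','s12');snap('top','t12'); print('width',sense()['width'],sense()['time'])
cv2.imwrite('pics/v11.png',np.hstack([cv2.resize(b[120:240,130:310],(400,267),interpolation=2),cv2.resize(a[130:310,150:300],(320,384),interpolation=2)[:267]]if 0 else [cv2.resize(b[120:240,130:310],(450,300),interpolation=2),cv2.resize(a[150:300,160:310],(300,300),interpolation=2)])[:,:,::-1])
E
```

```text
Traceback (most recent call last):
  File "m.py", line 6, in blob
    i=1+s[1:,4].argmax(); return c[i],s[i,4],(l==i)
        ~~~~~~~~~~~~~~^^
ValueError: attempt to get argmax of an empty sequence
```

```bash
python3 - <<'E'
from lev import *
C=np.array([.514,.370])
b=snap('top')
try: print('lever top',blob(b,(105,120,60),(130,255,255),(180,148,200,190),'top')[:2],'(188.9,167.3 at start)')
except ValueError: print('hidden')
print('pad',blob(b,(0,150,60),(8,255,255),(290,150,320,175),'top')[:2])
print(sense()['time'],sense()['position'],sense()['width'])
move_straight([*C,.042],.15); st()
move_gripper(.0); print('width',sense()['width'])
p=sense()['position']; move_straight([p[0],p[1],.20],.15)
a=snap('side','s12'); print('width',sense()['width'],sense()['time'])
cv2.imwrite('pics/v11.png',np.hstack([cv2.resize(b[120:240,130:310],(450,300),interpolation=2),cv2.resize(a[150:300,160:310],(300,300),interpolation=2)])[:,:,::-1])
E
```

```text
lever top (array([188.94656489, 167.30534351]), np.int32(131)) (188.9,167.3 at start)
pad (array([301.17006803, 163.39455782]), np.int32(147))
31.6833 [0.51625673 0.37041107 0.13291106] 0.07033912746588628
 32.42 F [0.3 0.6 0.3] M [-0.08  0.03  0.  ] a nan
width 0.0413787149517712
width 0.04091358189383641 34.225lev.py:6: RuntimeWarning: invalid value encountered in arcsin
  s=sense(); z=s['position'][2]; a=np.arcsin((z-.0095-.237)/.115); print(tag,round(s['time'],2),'F',np.round(s['wrist_force'],1),'M',np.round(s['wrist_torque'],2),'a',round(a,3)); return np.array(s['wrist_force']),a
```

View pics/v11.png

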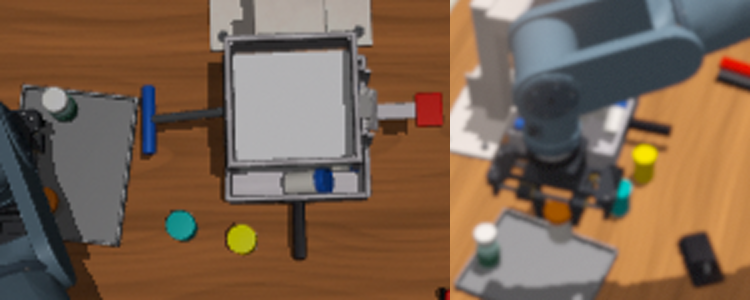

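The top view shows the floor shut and the lever at its start pixel; the orange cup is held upright (width 41 mm for the 42 mm lid).

```bash
python3 - <<'E'
from lev import *
p=sense()['position']
move_straight([p[0],p[1],.42],.25); move_straight([*S,.42],.25); move_straight([*S,.31],.2)
move_straight([*S,.281],.06); s=sense(); print(s['position'],np.round(s['wrist_force'],1),s['width'])
z=.281
while np.array(sense()['wrist_force'])[2]<2.5 and z>.275: z-=.001; move_straight([*S,z],.04)
print(z,sense()['position'],np.round(sense()['wrist_force'],1))
move_gripper(.062); move_straight([*S,.36],.12); move_straight([*S,.45],.3); movep([.35,-.25,.42],down(sy))
b=snap('top','t13');a=snap('side','s13'); print(sense()['time'])
cv2.imwrite('pics/v12.png',np.hstack([cv2.resize(b[120:240,190:310],(400,400),interpolation=2),cv2.resize(a[120:240,170:290],(400,400),interpolation=2)])[:,:,::-1])
c,k,_=blob(b,(8,150,100),(20,255,255),(215,130,285,195),'top'); print('cup',k,at_z('top',c,.302),S)
c2,k2,_=blob(a,(8,150,120),(22,255,255),(200,140,240,185),'side'); print(two(c2,c))
print('pad',blob(b,(0,150,60),(8,255,255),(290,150,320,175),'top')[0],'lever',blob(a,(105,120,60),(130,255,255),(185,200,225,225),'side')[0])
E
```

```text
[0.609362   0.01450756 0.28081259] [ 0.7  0.2 -0.6] 0.040880687120752525
0.277 [0.60961165 0.01438971 0.27818966] [-1.6  0.6  6.1]
42.5
cup 199 [ 0.65505007 -0.09178321  0.302     ] [0.6094 0.0145]
(array([ 0.66477597, -0.10042825,  0.20084298]), np.float64(0.02730643424225434))
pad [301.17006803 163.39455782] lever [205.42276423 213.61788618]
```

View pics/v12.png

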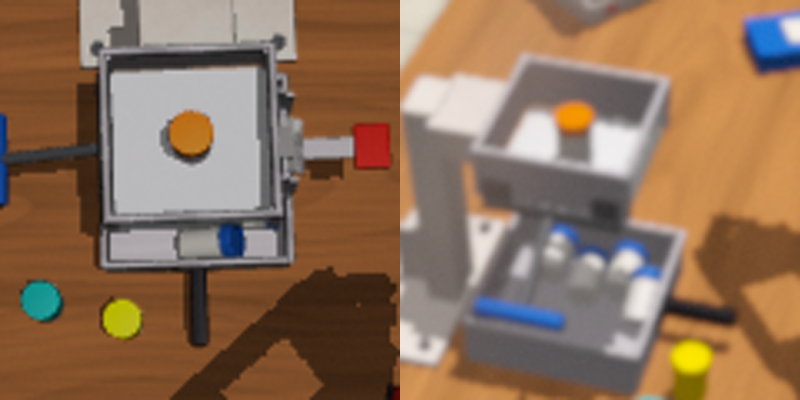

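```bash
python3 -c "
from bench import *
job_done()"
```

```text
the job is handed in; nothing more can be done
```

The job is done and handed in at about 42.5 s of the 72 s allowed; no verdict was reported.

- **Pan:** I slid it by its handle to under the hopper. Its front edge lay within about 1 px (4 mm) of the intended square.
- **Cups:** I pressed the catch and the floor dropped. The last side view shows all four blue-lidded cups in the pan.
- **Floor:** My first two slow pushes on the lever jammed at about 0.07 rad short of shut, with up to 31 N on the fingers. That is above the stated 15 N, but well below the 120 N wrist limit. A faster push then snapped the catch in. The lever and the red pad were back at their starting pixels, both right after and at the end.
- **Today's cup:** I lifted it by its orange lid and carried it upright. I set it down at the hopper's centre until the floor was felt (about 6 N). The last pictures show it standing upright on the shut floor, with the robot clear.

**Failed check:** the final colour-based position for the cup came out about 11 cm off. It seems to have picked up the wood of the desk, so I discarded it; the cup's final position rests on the pictures. I didn't check the other things on the desk separately; none was touched on purpose, and the tub, turquoise cup and yellow cup looked unmoved where they were in view.

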